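Hold the night vent open from its child-proof control box

ROBOT

A 7-joint arm with a two-finger parallel gripper is mounted at the origin on the work surface. World frame = base frame: x ahead of the robot, y to its left, z up, the work surface at z = 0. Lengths are in m, angles in rad, forces in N, time in s.
With the tool pointing down it reaches from about 0.425 to 0.875 m from the base axis. Payload 4.7 kg.
Tool frame: the origin (TCP) lies between the finger pads; the fingertips stand 11 mm ahead of it and the grasp point (between the pads) lies 8 mm behind it; z points along the fingers, y is the direction in which the jaws open and shut (so a half turn about z gives the same grasp; the last joint's range is limited). The gripper opens to 87 mm and grips with 3 to 60 N. Pads are 19 mm wide; open, the fingers measure 117 mm over their backs; the gripper's body (75 mm by 190 mm) begins 51 mm behind the grasp point.
Start: joints at [-1.257, 0.321, -0.07, 1.45, 0.023, 1.371, -0.057], TCP at [0.192, 0.621, 0.234] pointing down, gripper open.
Joint ranges: [-2.86, 2.86], [-0.3, 2.09], [-1.38, 1.24], [0.06, 2.45], [-1.56, 4.7], [0.09, 2.05], [-2.69, 2.69]. Speed limits (rad/s): [2.57, 2.57, 3.14, 3.14, 3.14, 3.14, 3.14].

INTERFACE

Orientations are given as a rotation vector (axis times angle).
In Python, from bench import ctrl gives the robot as it stands.
- The arm moves only by the tool servo_tool, never from a script. Its argument "series" is a list of rows, each an object with "travel": the shift along the tool's x, y, z in m, a list of three; "angular": the turn, a rotation vector about the tool's x, y, z in rad, a list of three. A call has 1 to 5 rows; each row shifts and turns the commanded pose from where the row before left it, along the tool's axes as they then stand; what a row does not reach is not made up. A row lasts 1/10 s, in which the tool goes at most 50 mm and 8.59 degrees, less where a joint would pass 70% of its speed; a pose out of reach is approached as far as the arm can. A call with a gripper value outside its range is refused whole. "claw" is the finger opening in m, from 0 to 0.087, set as the call begins (left out, the last holds). The fingers move at their own pace and stop on an object; "squeeze" is the grip in N (left out, the last holds). Time passes only in rows, so rows that do not move let the fingers close. It gives the time, the measured TCP pose, the force and the opening at its end, in the units of the state.
- ctrl.get_state(): the state, without advancing time (a new reading comes with each control period).
- ctrl.get_image(name): name is "side" or "top" or "wrist"; returns the picture (420x560x3 uint8, red, green, blue); there is no depth.
- ctrl.calibration(name): a dict with "fx", "fy", "cx", "cy" (pixels), "distortion" ([k1, k2, p1, p2, k3] as OpenCV has them; the pictures are not rectified), "rvec" (rotation vector, rad) and "tvec" (3), from world to camera coordinates, as OpenCV has them. Camera axes: x right, y down, z forward; pixel columns grow to the right and rows downward; lengths in m; the calibration is good to about 2 mm. A picture is of the moment at which its call begins: read the wrist's pose just before it. calibration takes no time and is no camera call; for the wrist camera it gives the pose at the moment of the call.
- ctrl.close_job(): hands the job in, once; it reports no verdict.
The state is a dict: "time": time; "joint_positions": joint angles; "qd": joint speeds; "joint_torque": joint torques, N m; "position": TCP position; "tool_rot": TCP orientation; "ft_force": force on the tool from outside, world axes, zero at the start; "torque": the same for the moment, N m; "grip_width": opening from 0.0 (shut) to 1.0 (fully open).
Only numpy, scipy, OpenCV 4.12 (cv2) and the standard library are available. Lean on these libraries where they do the work, as an engineer would, in place of code of your own. Each camera call takes 0.05 s, during which the arm holds its last target.

TASK

Open the night vent above the window: prise up the hinged cover of the control box with the blade of the toy shovel (not with the bare gripper), flip it right back until it stays open by itself, and lay the shovel flat on the bench again, clear of the box. Then turn the spring-return dial clockwise past its first two clicks to the third and finish while still holding it there, because it springs back when let go. Leave the watering can, wooden fish, saucer and toy block where they are.

Things in the scene. Friction and masses are not known exactly. Their poses are not given: they have to be found in the camera images.
- shovel: Toy plastic shovel, 217 mm long, 90 g, loose, lying flat. Origin: underside, mid grip; x towards the blade, z up. Handle 16 mm wide (y), x -65 to +45, z 4 to 30 mm: grip it across y near x = 0. End knob at x -77 to -63, 36 mm wide. Flat blade x +45 to +140 mm, 46 mm wide, 3 mm thick (z 0 to 3); 13 mm tall side ribs x +45 to +90, socket 19 mm tall to x +73.
- shovel_tip (a point): Middle of the shovel blade's straight front edge, half way through its thickness: 140 mm ahead of the shovel's origin (x), 1.5 mm above its underside; axes as the shovel's.
- vent_box: White control box fixed to the bench, 160 (x) by 190 mm (y), top plate 35 mm high. Origin: centre of underside; z up. Cover's lip on the -y side, hinge on the +y side (71 mm high wall). At y -85 to -65 mm a sill, top at 60 mm; over it, under the shut cover (underside 75 mm high), a slot 15 mm high and 100 mm wide lets a level blade in along +y, up to y = -45 mm (the dial is behind).
- hinge (a point): Middle of the cover's hinge line, fixed on the box at y = +78 mm, z = 78 mm of its frame; the hinge runs along the box's x; axes as the box's.
- cover (a joint): Cover angle: 0 shut (level), grows as its -y edge rises, 1.57 upright, stop at 2.5 (leaning back over +y). 60 g, hinge nearly free: falls shut below about 1.7, beyond that falls open by itself, slowly (1 to 2 s), to the stop. Grey panel 156 by 163 mm, 5 mm thick, no handle, with 33 mm deep side skirts at x -74 and +74 mm, 9 to 134 mm from the hinge.
- cover_lip (a point): Middle of the cover's free (-y) edge, on its underside, 163 mm from the hinge line and, shut, 75 mm above the bench. Moves with the cover; axes as the box's when shut.
- dial (a joint): Dial angle: 0 at rest, grows clockwise seen from above; clicks (detents) at 0.36, 0.72 and 1.08 rad, hard stop at 1.2. A spring returns it to 0 from anywhere when let go: about 0.035 N m at rest, 0.085 N m at the third click, plus about 0.02 N m to get past each click.
- dial_grip (a point): On the dial's upright axis (the box's x = y = 0), 59 mm above the bench, at mid grip height. Black dial: 60 mm disc (top at 45 mm) with a grip bar 14 mm thick, 52 mm long, 45 to 69 mm high. Turns with the dial: y along the bar, x across it. At rest the bar's y is 0.55 rad anticlockwise from the box's y, at the third click 0.53 rad clockwise from it.
- watering_can: Bystander: green plastic watering can, 120 mm across, spout to 130 mm high along its +y and handle along -y, about 240 mm overall; origin under the middle of the pot.
- wooden_fish: Bystander: wooden toy fish 110 mm long (x), 22 mm thick, 40 mm tall; origin under its middle.
- saucer: Bystander: white ceramic saucer, 130 mm across, 18 mm high; origin under its middle.
- toy_block: Bystander: purple 45 mm block; origin under its middle.
Mind the look-alikes: they are no part of the job. Several things look just like the shovel: the one meant starts farthest to the robot's right.

How it is judged:
By the outcome, as a careful person would: the job done as asked, in the order asked, and still so for the second after the job is handed in, while the arm keeps its last pose, push and grip.
It also fails if it takes over 72 s, if anything falls off the work surface, if the arm or the gripper's body presses on something with over 40 N, if the wrist force passes 120 N, or if a joint passes its speed limit or range.

## Working session

There is one attempt and no reset: what is moved stays moved. The work goes in short steps, Python scripts to look and compute and a tool call to move; the robot and the scene stay as the last step left them, time stands still between calls to the robot, and variables do not carry over. Pictures are saved under pics/ and viewed, and the job is handed in when it is done.

Besides the shell and the picture viewer there is one more tool, called after "Call:" as name(argument=value, ...), one argument or row to a line, values as JSON. servo_tool: Moves the arm, as the interface text tells. Its arguments: {"type":"object","properties":{"series":{"type":"array","items":{"type":"object","properties":{"travel":{"type":"array","items":{"type":"number"}},"angular":{"type":"array","items":{"type":"number"}}}}},"claw":{"type":"number"},"squeeze":{"type":"number"}},"required":["series"]}

```bash
ls; mkdir -p pics; python3 - <<'E'
from bench import ctrl
import cv2
s=ctrl.get_state()
for k,v in s.items(): print(k,v)
for n in("side","top","wrist"):
    print(n,ctrl.calibration(n))
    cv2.imwrite(f"pics/{n}0.png",ctrl.get_image(n)[:,:,::-1])
E
```

```text
pics
time 0.0
joint_positions [-1.25688411  0.32181499 -0.0701012   1.45172766  0.02260336  1.37077106
 -0.05691077]
qd [ 0.00266163  0.00126312 -0.00076427  0.00174416  0.00158774 -0.00237816
 -0.00131488]
joint_torque [-3.92361089e-04 -4.91282845e+01 -4.04031146e-01 -3.12536752e+01
 -6.39715372e-02  4.37125191e-02  1.63965565e-04]
position [0.19184781 0.62046855 0.23244038]
tool_rot [-4.69095400e-01 -3.10617799e+00  3.02234735e-03]
ft_force [-0.05712936 -0.92319414 -0.44527226]
torque [-0.00927375 -0.04715472 -0.00149738]
grip_width 1.000334387853829
side {'fx': 415.07663837650483, 'fy': 415.07663837650483, 'cx': 279.48547805098144, 'cy': 206.44985527136336, 'distortion': array([-0.09771867,  0.        ,  0.        ,  0.        ,  0.        ]), 'rvec': array([ 0.23094602, -2.78716073,  1.24208284]), 'tvec': array([0.53272552, 0.14443533, 1.04808678])}
top {'fx': 396.3239762710831, 'fy': 396.3239762710831, 'cx': 269.0791693532255, 'cy': 204.55963134173103, 'distortion': array([-0.00165611,  0.        ,  0.        ,  0.        ,  0.        ]), 'rvec': array([ 2.1543939 , -2.21025879,  0.08803482]), 'tvec': array([-0.05258825,  0.5536207 ,  1.15629463])}
wrist {'fx': 362.219562542529, 'fy': 362.219562542529, 'cx': 270.02038796515404, 'cy': 205.811345546675, 'distortion': array([0.01293863, 0.        , 0.        , 0.        , 0.        ]), 'rvec': array([-2.33771974, -1.72467542, -0.24028168]), 'tvec': array([-0.64989289, -0.03381344,  0.39209286])}
```

View pics/top0.png

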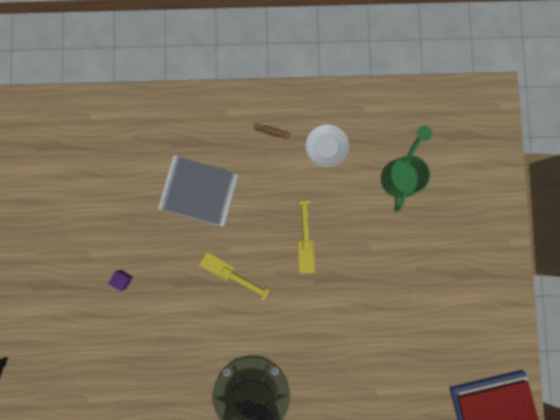

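View pics/side0.png

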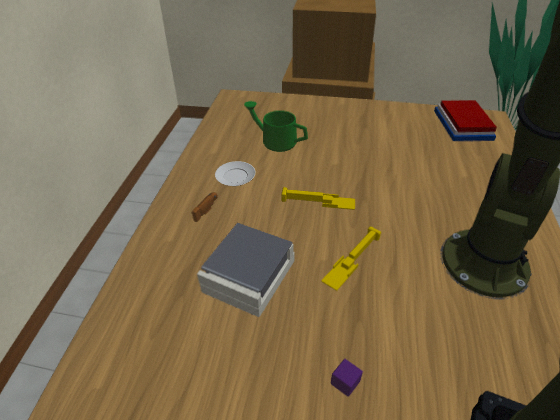

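View pics/wrist0.png

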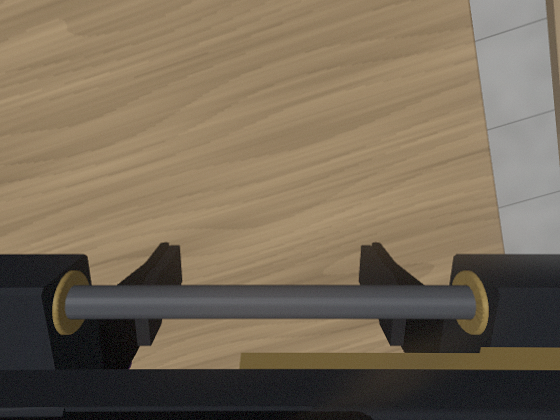

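The top view shows two yellow shovels, centred at about (306,240) and (235,275). It also shows the grey cover at (200,190), the fish (271,130), the saucer (327,146), the can (405,175) and the block (120,280). Candidates for the shovel are (306,240) and (235,275). The robot's right is -y, which is image right, so I choose (306,240). Next I'll measure and take close crops.

```bash
cat > h.py <<'E'
import numpy as np, cv2
from scipy.spatial.transform import Rotation as R
def cam(c):
    K=np.array([[c['fx'],0,c['cx']],[0,c['fy'],c['cy']],[0,0,1]]);Rm=cv2.Rodrigues(np.array(c['rvec']))[0]
    return K,np.array(c['distortion']),Rm,np.array(c['tvec'])
def ray(c,uv):
    K,d,Rm,t=cam(c)
    p=cv2.undistortPoints(np.array(uv,float).reshape(-1,1,2),K,d).reshape(-1,2)
    D=np.c_[p,np.ones(len(p))]@Rm
    return -Rm.T@t,D
def plane(c,uv,z):
    o,D=ray(c,uv); return o+D*((z-o[2])/D[:,2])[:,None]
def proj(c,P):
    K,d,Rm,t=cam(c)
    return cv2.projectPoints(np.array(P,float).reshape(-1,1,3),c['rvec'],c['tvec'],K,d)[0].reshape(-1,2)
E
python3 - <<'E'
from h import *
from bench import ctrl
ct=ctrl.calibration('top');cs=ctrl.calibration('side')
t=cv2.imread('pics/top0.png');s=cv2.imread('pics/side0.png')
for n,im,c in(('top',t,ct),('side',s,cs)):
    h=cv2.cvtColor(im,cv2.COLOR_BGR2HSV)
    m=cv2.inRange(h,(22,150,90),(35,255,255))
    k,l,st,ce=cv2.connectedComponentsWithStats(m)
    for i in range(1,k):
        if st[i,4]>60:
            r=cv2.minAreaRect(np.argwhere(l==i)[:,::-1].astype(np.float32))
            ys,xs=np.where(l==i); 
            print(n,st[i],r); print(plane(c,cv2.boxPoints(r),0.01).round(4).tolist())
h=cv2.cvtColor(t,cv2.COLOR_BGR2HSV)
m=cv2.inRange(h,(100,20,60),(130,120,140)); m[:150]=0;m[240:]=0;m[:,:150]=0;m[:,250:]=0
cn=max(cv2.findContours(m,0,2)[0],key=cv2.contourArea);r=cv2.minAreaRect(cn);b=cv2.boxPoints(r);print('cover',r,b.tolist())
P=plane(ct,b,.08);print(P.round(4).tolist(),np.linalg.norm(P-np.roll(P,1,0),axis=1))
a=cv2.resize(t[140:310,150:340],None,fx=3,fy=3,interpolation=2);cv2.imwrite('pics/c1.png',a)
a=cv2.resize(s[180:320,190:390],None,fx=4,fy=4,interpolation=2);cv2.imwrite('pics/c2.png',a)
E
```

```text
top [299 201  15  72 567] ((305.0585021972656, 236.3452911376953), (71.06330108642578, 13.37866497039795), 87.51044464111328)
[[0.5612, -0.1504, 0.01], [0.5619, -0.1906, 0.01], [0.3506, -0.1926, 0.01], [0.3499, -0.153, 0.01]]
top [201 254  67  45 617] ((234.6007537841797, 276.180419921875), (71.58683776855469, 14.369942665100098), 28.810794830322266)
[[0.3778, 0.1433, 0.01], [0.4144, 0.1223, 0.01], [0.3084, -0.0615, 0.01], [0.2723, -0.0402, 0.01]]
side [281 187  75  23 844] ((318.1365966796875, 198.4525909423828), (74.8011474609375, 14.399761199951172), 7.4314093589782715)
[[0.5635, -0.1441, 0.01], [0.5692, -0.2106, 0.01], [0.3429, -0.2001, 0.01], [0.3461, -0.1357, 0.01]]
side [ 321  226   60   65 1062] ((352.5973205566406, 257.4601745605469), (19.566993713378906, 76.10432434082031), 41.18592834472656)
[[0.4181, 0.128, 0.01], [0.3, -0.093, 0.01], [0.26, -0.0487, 0.01], [0.3798, 0.1608, 0.01]]
cover ((197.22140502929688, 190.1995391845703), (57.41853713989258, 52.88657760620117), 15.461216926574707) [[162.50167846679688, 208.0323944091797], [176.60049438476562, 157.05970764160156], [231.94113159179688, 172.36668395996094], [217.84231567382812, 223.33937072753906]]
[[0.5454, 0.2344, 0.08], [0.6901, 0.1936, 0.08], [0.642, 0.0366, 0.08], [0.4982, 0.0789, 0.08]] [0.1624576  0.15034389 0.16412493 0.14987506]
```

View pics/c1.png

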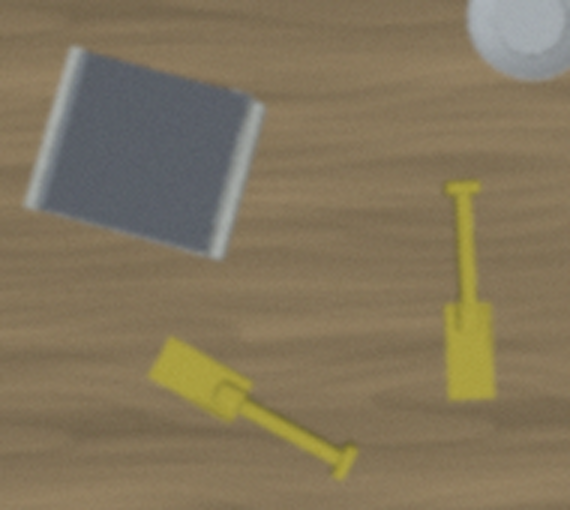

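View pics/c2.png

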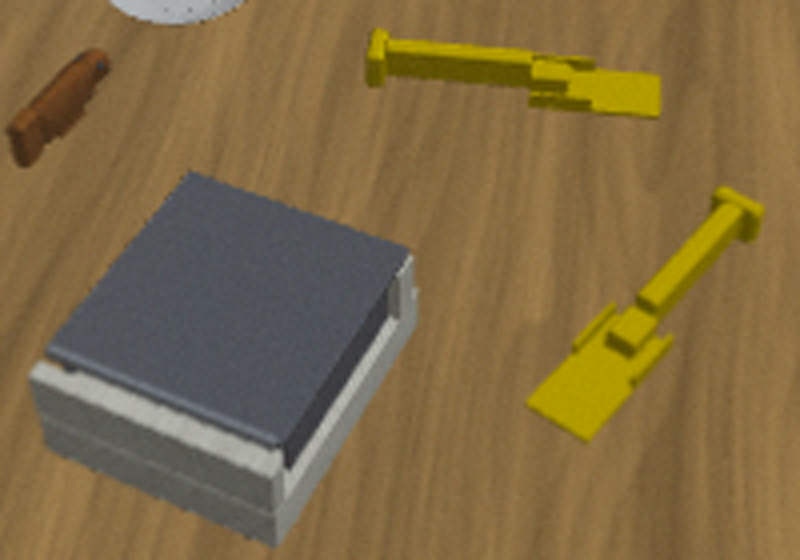

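```bash
cat >> h.py <<'E'
def seg(im,c,box,zlo=.003,zhi=.03):
    pass
def plan(s,target,xhead):
    """tool-down: move TCP to target with tool x heading xhead (rad); rows in current tool axes"""
    Rt=R.from_rotvec(s['tool_rot']); d=np.array(target)-s['position']
    z=np.array([0,0,-1.]);x=np.array([np.cos(xhead),np.sin(xhead),0]);
    T=R.from_matrix(np.c_[x,np.cross(z,x),z])
    return Rt.inv().apply(d),(Rt.inv()*T).as_rotvec()
E
python3 - <<'E'
from h import *
from bench import ctrl
ct=ctrl.calibration('top');cs=ctrl.calibration('side')
print('camc',ray(ct,[(0,0)])[0],ray(cs,[(0,0)])[0],ray(ctrl.calibration('wrist'),[(0,0)])[0])
t=cv2.imread('pics/top0.png')
h=cv2.cvtColor(t,cv2.COLOR_BGR2HSV)
m=cv2.inRange(h,(22,150,90),(35,255,255)); m[:,:290]=0
for a,b,z in((262,271,.003),(246,254,.008),(210,222,.03),(222,234,.03)):
    ys,xs=np.where(m[a:b]>0);print(a,b,xs.mean(),plane(ct,[(xs.mean(),ys.mean()+a)],z).round(4))
ys=np.where(m.any(1))[0];print(ys.min(),ys.max(),plane(ct,[(304,ys.min()-.5)],.025),plane(ct,[(307,ys.max()+.5)],.0015))
s=ctrl.get_state()
print(plan(s,(.483,-.171,.20),np.pi))
E
```

```text
camc [ 0.45990679 -0.0628986   1.19616395] [0.39816652 0.76263641 0.81424386] [0.11975396 0.64423211 0.38473951]
262 271 306.33613445378154 [[ 0.3668 -0.1732  0.003 ]]
246 254 305.6788990825688 [[ 0.4162 -0.1724  0.008 ]]
210 222 304.3255813953488 [[ 0.5153 -0.1696  0.03  ]]
222 234 304.9 [[ 0.4814 -0.1702  0.03  ]]
201 272 [[ 0.56126889 -0.17061377  0.025     ]] [[ 0.3474989  -0.17471161  0.0015    ]]
(array([-0.51189096, -0.67030049,  0.03373228]), array([-1.50004144e-03, -1.62132829e-04, -2.99728832e-01]))
```

Call:
servo_tool(
  series=[
    {"travel":[-0.038,-0.03,0]},
    {"travel":[-0.038,-0.03,0]},
    {"travel":[-0.038,-0.03,0]},
    {"travel":[-0.038,-0.03,0]},
    {"travel":[-0.038,-0.03,0]},
  ],
)

```text
$.series[0]: bad value
```

Call:
servo_tool(
  series=[
    {"travel":[-0.038,-0.03,0]},
    {"travel":[-0.038,-0.03,0]},
    {"travel":[-0.038,-0.03,0]},
    {"travel":[-0.038,-0.03,0]},
    {"travel":[-0.038,-0.03,0]},
  ],
)

```text
$.series[0]: bad value
```

Call:
servo_tool(
  series=[
    {"travel":[-0.013,-0.037,0.003]},
    {"travel":[-0.013,-0.037,0.003]},
    {"travel":[-0.013,-0.037,0.003]},
    {"travel":[-0.013,-0.037,0.003]},
    {"travel":[-0.013,-0.037,0.003]},
  ],
)

```text
$.series[0]: bad value
```

Call:
servo_tool(
  series=[
    {"travel":[-0.013,-0.037,0.003]},
    {"travel":[-0.013,-0.037,0.003]},
    {"travel":[-0.013,-0.037,0.003]},
    {"travel":[-0.013,-0.037,0.003]},
    {"travel":[-0.013,-0.037,0.003]},
  ],
)

```text
$.series[0]: bad value
```

Call:
servo_tool(
  series=[
    {"angular":[0,0,-0.11]},
    {"angular":[0,0,-0.11]},
    {"angular":[0,0,-0.104]},
    {"travel":[0,0,0]},
  ],
)

```text
$.series[0]: bad value
```

```bash
python3 - <<'E'
from h import *
from bench import ctrl
s=ctrl.get_state();c=ctrl.calibration('wrist')
im=ctrl.get_image('wrist')[:,:,::-1];cv2.imwrite('pics/w1.png',im)
print(s['time'],s['position'],s['tool_rot'],s['joint_positions'])
print(R.from_rotvec(s['tool_rot']).as_matrix().round(4))
print(plan(s,(.486,-.1705,.1),3.166), ray(c,[(0,0)])[0])
E
```

```text
0.15 [0.19185733 0.620606   0.23269313] [-4.69028408e-01 -3.10621898e+00  2.34732856e-03] [-1.2569105   0.32166459 -0.07010714  1.45141885  0.02258267  1.37079926
 -0.05688575]
[[-9.554e-01  2.953e-01 -4.000e-04]
 [ 2.953e-01  9.554e-01 -1.500e-03]
 [-1.000e-04 -1.500e-03 -1.000e+00]]
(array([-0.51460323, -0.66878682,  0.13373029]), array([-1.49890340e-03, -1.80541012e-04, -3.24136173e-01])) [0.11975396 0.64423211 0.38473951]
```

View pics/w1.png

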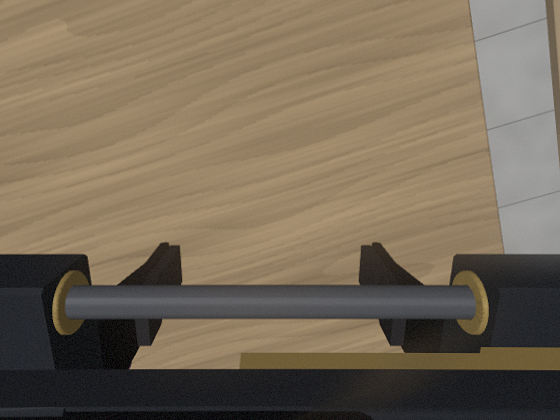

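The calls were refused. Each row probably needs both keys.

Call:
servo_tool(
  series=[
    {"travel":[-0.038,-0.03,0],"angular":[0,0,0]},
    {"travel":[-0.038,-0.03,0],"angular":[0,0,0]},
    {"travel":[-0.038,-0.03,0],"angular":[0,0,0]},
    {"travel":[-0.038,-0.03,0],"angular":[0,0,0]},
    {"travel":[-0.038,-0.03,0],"angular":[0,0,0]},
  ],
)

```text
time: 0.7
position: [0.33, 0.4198, 0.2335]
tool_rot: [0.469, 3.106, 0.0]
ft_force: [1.0, -0.2, 0.6]
grip_width: 1.0
```

Call:
servo_tool(
  series=[
    {"travel":[-0.038,-0.03,0],"angular":[0,0,0]},
    {"travel":[-0.038,-0.03,0],"angular":[0,0,0]},
    {"travel":[-0.038,-0.03,0],"angular":[0,0,0]},
    {"travel":[-0.038,-0.03,0],"angular":[0,0,0]},
    {"travel":[-0.038,-0.03,0],"angular":[0,0,0]},
  ],
)

```text
time: 1.2
position: [0.4672, 0.2204, 0.2337]
tool_rot: [0.469, 3.106, 0.001]
ft_force: [1.6, 0.5, 0.4]
grip_width: 0.999
```

Call:
servo_tool(
  series=[
    {"travel":[-0.013,-0.037,0.003],"angular":[0,0,0]},
    {"travel":[-0.013,-0.037,0.003],"angular":[0,0,0]},
    {"travel":[-0.013,-0.037,0.003],"angular":[0,0,0]},
    {"travel":[-0.013,-0.037,0.003],"angular":[0,0,0]},
    {"travel":[-0.013,-0.037,0.003],"angular":[0,0,0]},
  ],
)

```text
time: 1.7
position: [0.4737, 0.0246, 0.2185]
tool_rot: [0.469, 3.106, 0.001]
ft_force: [-0.3, 0.6, 0.4]
grip_width: 1.004
```

Call:
servo_tool(
  series=[
    {"travel":[-0.013,-0.037,0.003],"angular":[0,0,0]},
    {"travel":[-0.013,-0.037,0.003],"angular":[0,0,0]},
    {"travel":[-0.013,-0.037,0.003],"angular":[0,0,0]},
    {"travel":[-0.013,-0.037,0.003],"angular":[0,0,0]},
    {"travel":[-0.013,-0.037,0.003],"angular":[0,0,0]},
  ],
)

```text
time: 2.2
position: [0.4812, -0.1712, 0.2036]
tool_rot: [0.469, 3.106, 0.001]
ft_force: [-0.1, 0.4, -0.7]
grip_width: 1.003
```

Call:
servo_tool(
  series=[
    {"travel":[0,0,0],"angular":[0,0,-0.11]},
    {"travel":[0,0,0],"angular":[0,0,-0.11]},
    {"travel":[0,0,0],"angular":[0,0,-0.104]},
    {"travel":[0,0,0],"angular":[0,0,0]},
  ],
)

```text
time: 2.6
position: [0.4812, -0.1698, 0.2034]
tool_rot: [0.038, -3.141, -0.0]
ft_force: [0.7, -0.6, -0.6]
grip_width: 0.999
```

```bash
python3 - <<'E'
from h import *
from bench import ctrl
s=ctrl.get_state();c=ctrl.calibration('wrist')
im=ctrl.get_image('wrist')[:,:,::-1];cv2.imwrite('pics/w2.png',im)
print(s['time'],s['position'],s['tool_rot'],s['joint_positions'])
print(R.from_rotvec(s['tool_rot']).as_matrix().round(4))
print(plan(s,(.486,-.1705,.1),3.166), ray(c,[(0,0)])[0])
print(proj(c,[(.486,-.1705,.02),(.561,-.169,.02),(.346,-.1745,.002)]))
E
```

```text
2.6 [ 0.48121372 -0.16978106  0.20343852] [ 3.80363694e-02 -3.14121298e+00 -2.85951648e-04] [-0.38052062  0.03164648  0.68719108  1.85562627 -0.02120426  1.26176345
  1.90789153]
[[-9.997e-01 -2.420e-02 -2.000e-04]
 [-2.420e-02  9.997e-01  2.000e-04]
 [ 1.000e-04  2.000e-04 -1.000e+00]]
(array([-0.00478269, -0.00085364,  0.10343766]), array([ 0.00018386, -0.00014715, -0.0001909 ])) [ 0.40571824 -0.17059621  0.35548221]
[[268.26312285 189.55896722]
 [268.05531437 261.98800558]
 [267.45258516  31.55514075]]
```

View pics/w2.png

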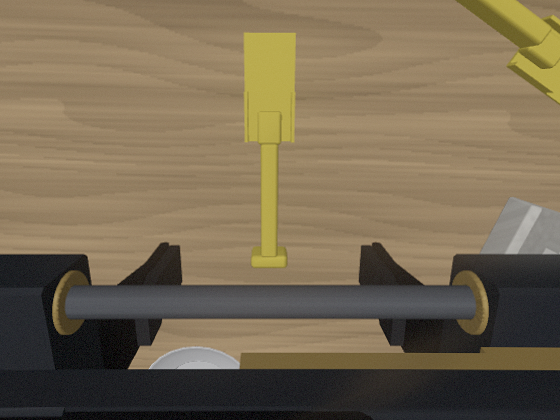

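The wrist view shows the chosen shovel: blade tip at (270,33), knob at (269,258), within 2 px of the prediction. The other shovel is at the upper right, and the edge of the box is at (520,220). Descending.

Call:
servo_tool(
  series=[
    {"travel":[-0.005,0.001,0.035],"angular":[0,0,0]},
    {"travel":[0,0,0.045],"angular":[0,0,0]},
    {"travel":[0,0,0.045],"angular":[0,0,0]},
    {"travel":[0,0,0.035],"angular":[0,0,0]},
    {"travel":[0,0,0.015],"angular":[0,0,0]},
  ],
)

```text
time: 3.15
position: [0.4839, -0.1678, 0.0254]
tool_rot: [0.035, -3.136, -0.001]
ft_force: [-0.6, 0.6, -0.4]
grip_width: 1.001
```

Call:
servo_tool(
  series=[
    {"travel":[0,0,0.008],"angular":[0,0,0]},
    {"travel":[0,0,0.006],"angular":[0,0,0]},
    {"travel":[0,0,0],"angular":[0,0,0]},
  ],
)

```text
time: 3.45
position: [0.4872, -0.1687, 0.0153]
tool_rot: [-0.037, 3.14, -0.0]
ft_force: [-0.1, 0.1, -0.6]
grip_width: 0.994
```

Grip it.

Call:
servo_tool(
  series=[
    {"travel":[0,0,0],"angular":[0,0,0]},
    {"travel":[0,0,0],"angular":[0,0,0]},
    {"travel":[0,0,0],"angular":[0,0,0]},
    {"travel":[0,0,0],"angular":[0,0,0]},
    {"travel":[0,0,0],"angular":[0,0,0]},
  ],
  claw=0,
  squeeze=40,
)

```text
time: 3.95
position: [0.4866, -0.1686, 0.0148]
tool_rot: [-0.038, 3.141, 0.0]
ft_force: [-0.2, -0.0, -0.6]
grip_width: 0.634
```

Call:
servo_tool(
  series=[
    {"travel":[0,0,0],"angular":[0,0,0]},
    {"travel":[0,0,0],"angular":[0,0,0]},
    {"travel":[0,0,0],"angular":[0,0,0]},
    {"travel":[0,0,0],"angular":[0,0,0]},
  ],
)

```text
time: 4.35
position: [0.4864, -0.1686, 0.0145]
tool_rot: [0.038, -3.141, -0.0]
ft_force: [0.3, -0.5, 0.1]
grip_width: 0.268
```

```bash
python3 - <<'E'
from h import *
from bench import ctrl
s=ctrl.get_state()
print(s['time'],s['position'],s['grip_width']*87)
# box estimate from the top view, target for shovel in front of slot
th=-.285; ex=np.array([np.cos(th),np.sin(th)]);ey=np.array([-np.sin(th),np.cos(th)])
P=np.array([[0.5454,0.2344],[0.6901,0.1936],[0.642,0.0366],[0.4982,0.0789]])
c=P.mean(0); o=c+ey*.0035; print('cover c',c,'box o',o)  # cover spans y -85..78
t=o-ey*(.085+.14+.05); print(t, plan(s,(*t,.18),np.pi/2+th))
E
```

```text
4.35 [ 0.48636119 -0.1685898   0.01452687] 23.331220763709457
cover c [0.593925 0.135875] box o [0.59490905 0.13923382]
[ 0.51759075 -0.12467314] (array([-0.03228248,  0.04314919, -0.16547297]), array([-2.24663412e-06, -1.89318789e-05,  1.88002486e+00]))
```

Call:
servo_tool(
  series=[
    {"travel":[0,0,0],"angular":[0,0,0]},
    {"travel":[0,0,0],"angular":[0,0,0]},
    {"travel":[0,0,0],"angular":[0,0,0]},
  ],
)

```text
time: 4.65
position: [0.4863, -0.1687, 0.0145]
tool_rot: [-0.038, 3.141, -0.0]
ft_force: [0.0, -0.3, 0.4]
grip_width: 0.178
```

Call:
servo_tool(
  series=[
    {"travel":[0,0,-0.01],"angular":[0,0,0]},
    {"travel":[0,0,-0.025],"angular":[0,0,0]},
    {"travel":[0,0,-0.04],"angular":[0,0,0]},
    {"travel":[0,0,-0.045],"angular":[0,0,0]},
    {"travel":[-0.015,0.01,-0.035],"angular":[0,0,0]},
  ],
)

```text
time: 5.15
position: [0.4999, -0.1606, 0.1726]
tool_rot: [-0.031, 3.14, -0.0]
ft_force: [0.4, -0.5, -1.3]
grip_width: 0.185
```

Call:
servo_tool(
  series=[
    {"travel":[-0.008,0.011,-0.01],"angular":[0,0,0]},
    {"travel":[-0.008,0.011,0],"angular":[0,0,0.08]},
    {"travel":[-0.001,0.011,0],"angular":[0,0,0.14]},
    {"travel":[0,0,0],"angular":[0,0,0.14]},
    {"travel":[0,0,0],"angular":[0,0,0.14]},
  ],
)

```text
time: 5.65
position: [0.5176, -0.1238, 0.1788]
tool_rot: [-0.746, -3.05, 0.0]
ft_force: [-0.1, -0.1, -1.5]
grip_width: 0.179
```

Call:
servo_tool(
  series=[
    {"travel":[0,0,0],"angular":[0,0,0.14]},
    {"travel":[0,0,0],"angular":[0,0,0.14]},
    {"travel":[0,0,0],"angular":[0,0,0.14]},
    {"travel":[0,0,0],"angular":[0,0,0.14]},
    {"travel":[0,0,0],"angular":[0,0,0.14]},
  ],
)

```text
time: 6.15
position: [0.5175, -0.1244, 0.1788]
tool_rot: [-1.749, -2.608, 0.001]
ft_force: [-0.3, -0.1, -0.9]
grip_width: 0.177
```

Call:
servo_tool(
  series=[
    {"travel":[0,0,0],"angular":[0,0,0.14]},
    {"travel":[0,0,0],"angular":[0,0,0.14]},
    {"travel":[0,0,0],"angular":[0,0,0.14]},
    {"travel":[0,0,0],"angular":[0,0,0.14]},
    {"travel":[0,0,0],"angular":[0,0,0.12]},
  ],
)

```text
time: 6.65
position: [0.5175, -0.1244, 0.1788]
tool_rot: [-2.518, -1.876, 0.002]
ft_force: [-0.4, 0.0, -0.9]
grip_width: 0.182
```

```bash
python3 - <<'E'
from h import *
from bench import ctrl
s=ctrl.get_state();c=ctrl.calibration('wrist')
im=ctrl.get_image('wrist')[:,:,::-1];cv2.imwrite('pics/w3.png',im)
im=ctrl.get_image('side')[:,:,::-1];cv2.imwrite('pics/s3.png',im)
print(s['time'],s['position'],s['tool_rot'],s['grip_width']*87,s['joint_positions'])
E
```

```text
6.65 [ 0.51748441 -0.1244032   0.17879155] [-2.51821020e+00 -1.87631909e+00  2.14722546e-03] 15.818016338266249 [-0.56930405  0.12674501  0.81823207  1.83987301 -0.09816792  1.21822243
 -0.01100946]
```

View pics/w3.png

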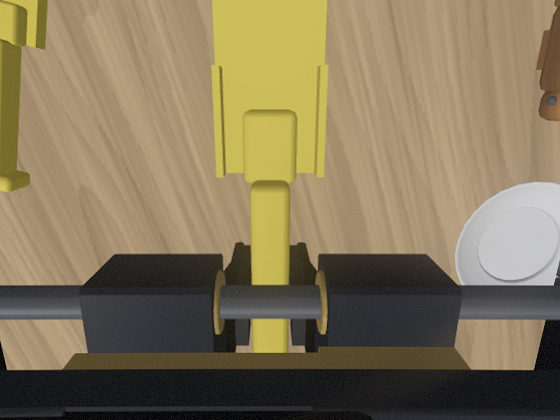

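View pics/s3.png

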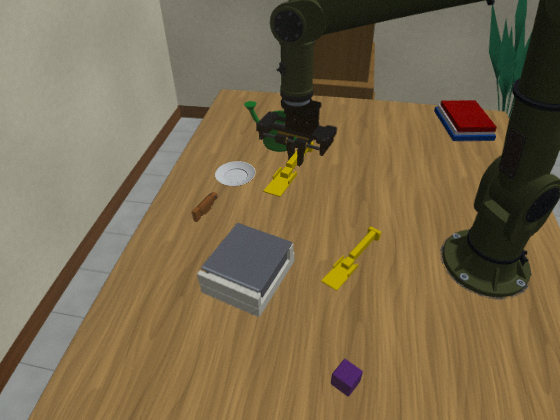

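The shovel is held straight, with its blade centred at u=270 in the wrist view. Next I'll refine the box pose and check the lip side.

```bash
python3 - <<'E'
from h import *
from bench import ctrl
a=cv2.resize(cv2.imread('pics/w2.png')[190:260,460:560],None,fx=7,fy=7,interpolation=2);cv2.imwrite('pics/c3.png',a)
s=cv2.imread('pics/side0.png')
cv2.imwrite('pics/c4.png',cv2.resize(s[215:315,195:300],None,fx=6,fy=6,interpolation=2))
t=cv2.imread('pics/top0.png')
cv2.imwrite('pics/c5.png',cv2.resize(t[150:232,152:245],None,fx=7,fy=7,interpolation=2))
E
```

```text
(no output)
```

View pics/c3.png

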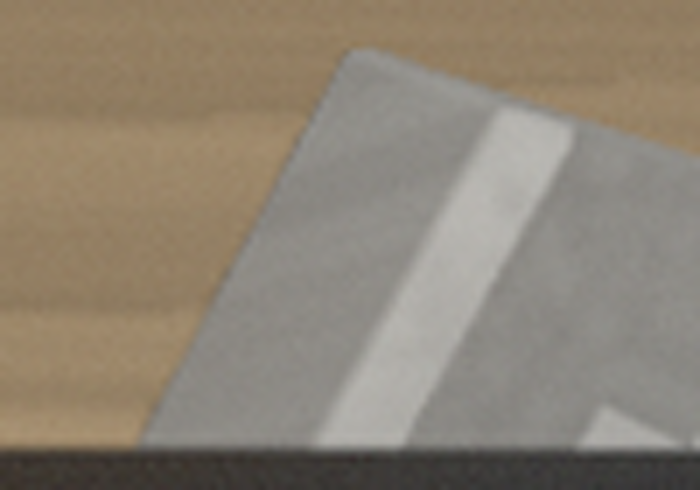

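View pics/c4.png

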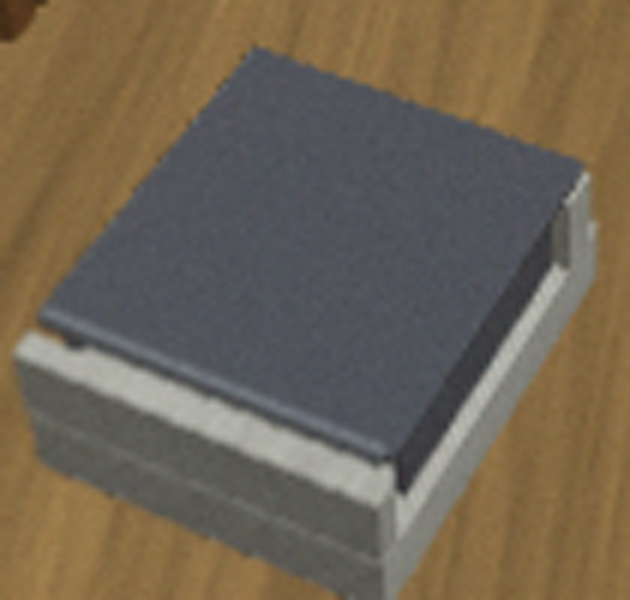

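View pics/c5.png

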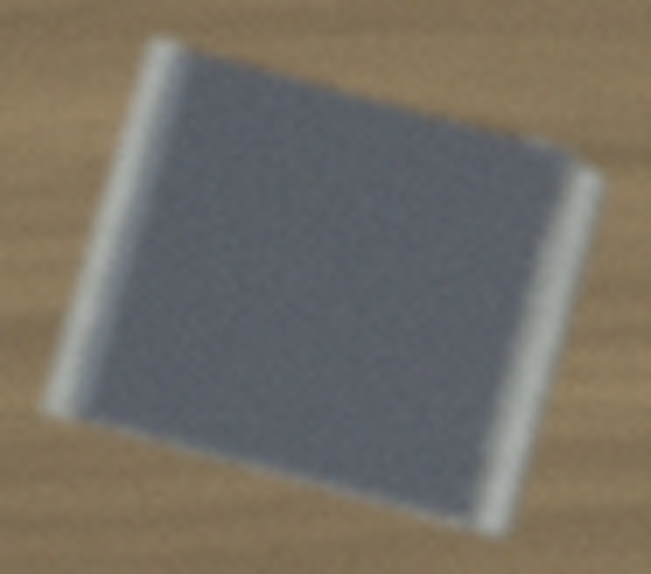

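```bash
python3 - <<'E'
from h import *
from bench import ctrl
ct=ctrl.calibration('top');cs=ctrl.calibration('side')
# order: (-x?) hinge/-x, hinge/+x, lip/+x, lip/-x
T=np.array([(85,415),(187,48),(585,152),(478,522)])/7+[151.6,149.6]
S=np.array([(395,455),(42,315),(258,47),(588,165)])/6+[194.6,214.6]
for n,c,p in(('top',ct,T),('side',cs,S)):
    P=plane(c,p,.080)[:,:2]
    ey=(P[0]+P[1]-P[2]-P[3])/2; ex=(P[1]+P[2]-P[0]-P[3])/2
    print(n,P.round(4).tolist(),'len y',np.linalg.norm(ey),'x',np.linalg.norm(ex),'th',np.arctan2(-ey[0],ey[1]),np.arctan2(ex[1],ex[0]),'c',P.mean(0))
E
```

```text
top [[0.5429, 0.2309], [0.6917, 0.1887], [0.6448, 0.0274], [0.4957, 0.0732]] len y 0.16626212472757657 x 0.1553068116385671 th -0.28676486628979336 -0.2875413900971062 c [0.59376314 0.13005683]
side [[0.5413, 0.2332], [0.6881, 0.1911], [0.642, 0.0345], [0.4936, 0.08]] len y 0.16189220410200866 x 0.15393846225519778 th -0.2939807581713018 -0.2883617766514293 c [0.59124132 0.13469134]
```

```bash
python3 - <<'E'
from h import *
from bench import ctrl
cs=ctrl.calibration('side');s=ctrl.get_state()
Rt=R.from_rotvec(s['tool_rot']);
P=[s['position']+Rt.apply((x,y,.0145-z)) for x,y,z in((.14,.023,.003),(.14,-.023,.003),(.09,.023,.013),(.09,-.023,.013),(.073,0,.019))]
p=proj(cs,P);print(p,Rt.as_matrix()[:,0])
im=cv2.imread('pics/s3.png')
o=np.array((240,130));a=cv2.resize(im[130:210,240:340],None,fx=7,fy=7,interpolation=2)
for q in p: cv2.circle(a,tuple(int(v) for v in (q-o+.5)*7),4,(0,0,255),1)
cv2.imwrite('pics/c6.png',a)
th=-.289; ex=np.array([np.cos(th),np.sin(th)]);ey=np.array([-np.sin(th),np.cos(th)]);o=np.array((.5935,.1363))
for d in (-.115,-.052):
    t=o+ey*(d-.14); print(t,plan(s,(*t,.0805),np.pi/2+th))
E
```

```text
[[262.87602731 190.82589043]
 [279.81053326 196.02447901]
 [272.03973994 176.19272151]
 [288.67060565 181.03257847]
 [283.24226764 172.90689914]] [ 2.81054104e-01  9.59691859e-01 -3.55143720e-04]
[ 0.52082657 -0.10812498] (array([ 0.01657959, -0.0013109 ,  0.09835713]), array([-0.00157363,  0.00035838,  0.00410739]))
[ 0.53878118 -0.04773763] (array([ 0.07957905, -0.00105216,  0.09833435]), array([-0.00157363,  0.00035838,  0.00410739]))
```

View pics/c6.png

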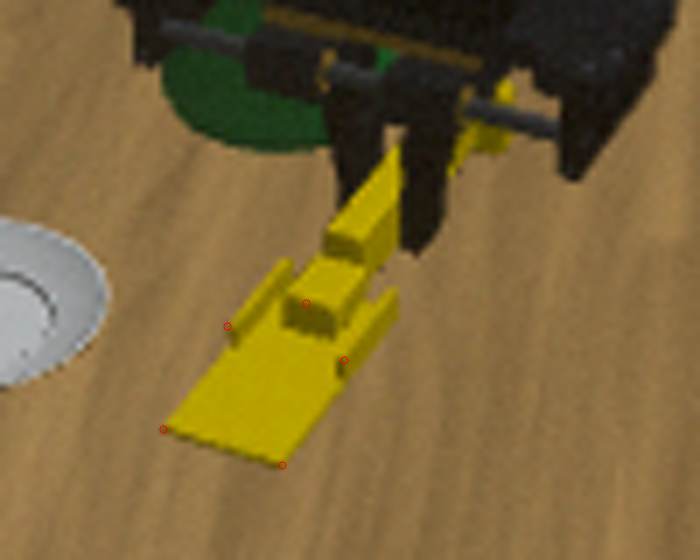

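The predicted tip corners fall on the blade's corners within 1 px, so the shovel is level and located. Going to the slot.

Call:
servo_tool(
  series=[
    {"travel":[0.004,0,0.02],"angular":[0,0,0.004]},
    {"travel":[0.004,0,0.025],"angular":[0,0,0]},
    {"travel":[0.004,-0.001,0.025],"angular":[0,0,0]},
    {"travel":[0.004,0,0.018],"angular":[0,0,0]},
    {"travel":[0,0,0.01],"angular":[0,0,0]},
  ],
)

```text
time: 7.25
position: [0.5205, -0.1082, 0.0795]
tool_rot: [-2.513, -1.882, 0.004]
ft_force: [-0.5, -0.0, -0.5]
grip_width: 0.179
```

Call:
servo_tool(
  series=[
    {"travel":[0,0,0],"angular":[0,0,0]},
    {"travel":[0,0,0],"angular":[0,0,0]},
  ],
)

```text
time: 7.45
position: [0.5221, -0.1097, 0.0821]
tool_rot: [2.517, 1.879, 0.0]
ft_force: [-1.3, -1.0, -1.5]
grip_width: 0.179
```

```bash
python3 - <<'E'
from h import *
from bench import ctrl
s=ctrl.get_state()
im=ctrl.get_image('side')[:,:,::-1]
cv2.imwrite('pics/c7.png',cv2.resize(im[150:300,190:350],None,fx=4,fy=4,interpolation=2))
im=ctrl.get_image('top')[:,:,::-1]
cv2.imwrite('pics/c8.png',cv2.resize(im[150:300,150:350],None,fx=4,fy=4,interpolation=2))
print(s['time'],s['position'],s['ft_force'],R.from_rotvec(s['tool_rot']).as_matrix().round(4))
E
```

```text
7.45 [ 0.52205169 -0.10971299  0.08207481] [-1.29855817 -0.95216541 -1.45305046] [[ 2.845e-01  9.587e-01  5.000e-04]
 [ 9.587e-01 -2.845e-01 -3.000e-04]
 [-1.000e-04  6.000e-04 -1.000e+00]]
```

View pics/c7.png

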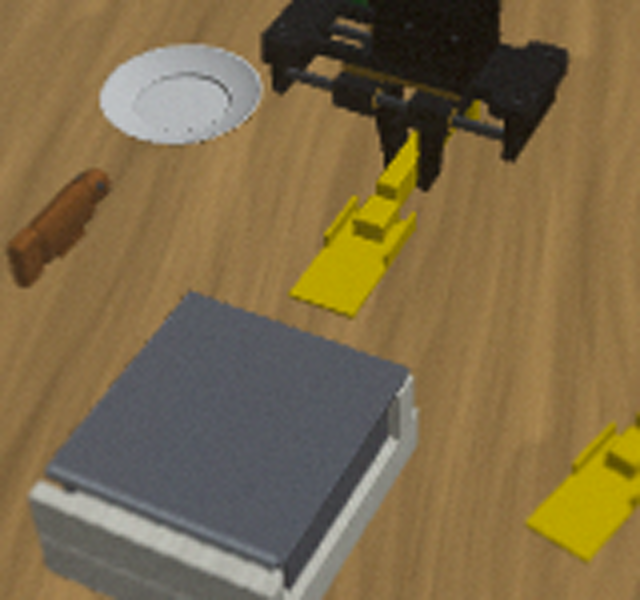

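View pics/c8.png

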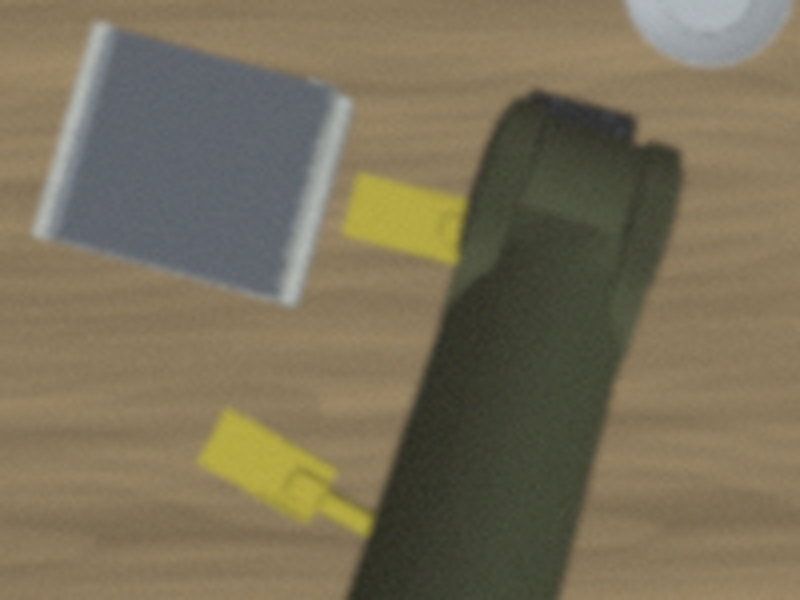

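The blade lines up with the middle of the slot, tip about 20 mm short of the lip. Inserting slowly.

Call:
servo_tool(
  series=[
    {"travel":[0.008,0,0.0015],"angular":[0,0,0]},
    {"travel":[0.008,0,0],"angular":[0,0,0]},
    {"travel":[0.008,0,0],"angular":[0,0,0]},
    {"travel":[0.008,0,0],"angular":[0,0,0]},
  ],
)

```text
time: 7.95
position: [0.5313, -0.0774, 0.0802]
tool_rot: [-2.517, -1.88, -0.001]
ft_force: [-0.5, 1.7, -0.8]
grip_width: 0.183
```

Call:
servo_tool(
  series=[
    {"travel":[0.008,0,0],"angular":[0,0,0]},
    {"travel":[0.008,0,0],"angular":[0,0,0]},
    {"travel":[0.008,0,0],"angular":[0,0,0]},
    {"travel":[0.006,0,0],"angular":[0,0,0]},
  ],
)

```text
time: 8.35
position: [0.5397, -0.0489, 0.08]
tool_rot: [-2.518, -1.879, -0.0]
ft_force: [-0.3, -0.2, -1.9]
grip_width: 0.181
```

```bash
python3 - <<'E'
from h import *
from bench import ctrl
s=ctrl.get_state()
im=ctrl.get_image('side')[:,:,::-1]
cv2.imwrite('pics/c9.png',cv2.resize(im[150:300,190:350],None,fx=4,fy=4,interpolation=2))
print(s['time'],s['position'],s['ft_force'],s['torque'])
E
```

```text
8.35 [ 0.53969885 -0.04892224  0.08003808] [-0.27993684 -0.19602234 -1.88623782] [-0.10532673  0.04427131  0.00689366]
```

View pics/c9.png

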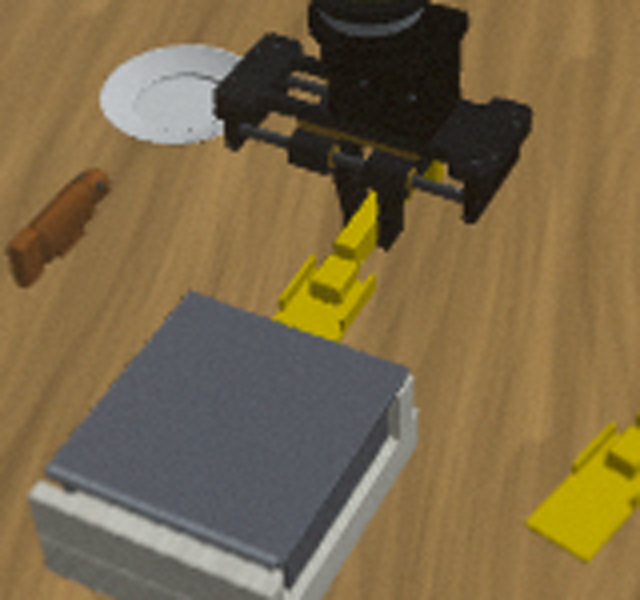

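The blade is under the lip, with its ribs still outside the cover edge, and contact forces are small. Now the lifting arc.

Call:
servo_tool(
  series=[
    {"travel":[0,0,-0.007],"angular":[0,0,0]},
    {"travel":[0,0,-0.013],"angular":[0,0,0]},
    {"travel":[0.002,0,-0.013],"angular":[0,0,0]},
    {"travel":[0.003,0,-0.013],"angular":[0,0,0]},
    {"travel":[0.004,0,-0.012],"angular":[0,0,0]},
  ],
)

```text
time: 8.9
position: [0.5424, -0.0415, 0.1398]
tool_rot: [2.518, 1.877, 0.002]
ft_force: [0.3, -0.4, -1.5]
grip_width: 0.18
```

```bash
python3 - <<'E'
from h import *
from bench import ctrl
s=ctrl.get_state()
im=ctrl.get_image('side')[:,:,::-1]
cv2.imwrite('pics/c10.png',cv2.resize(im[150:300,190:350],None,fx=4,fy=4,interpolation=2))
print(s['time'],s['position'],s['ft_force'],s['torque'])
E
```

```text
8.9 [ 0.54241512 -0.04151485  0.13982605] [ 0.32266467 -0.43357221 -1.45596255] [-0.20235025  0.11265888  0.00299887]
```

View pics/c10.png

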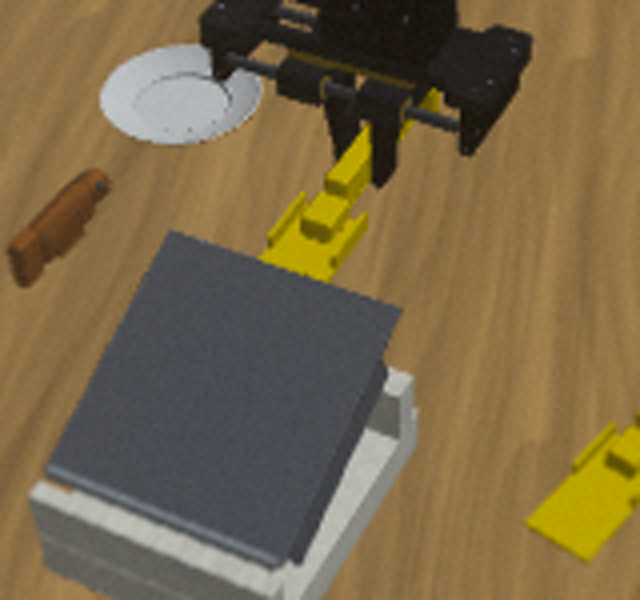

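The cover is rising on the blade and hinges at the far side, as I assumed. Continuing along the arc.

Call:
servo_tool(
  series=[
    {"travel":[0.0055,0,-0.012],"angular":[0,0,0]},
    {"travel":[0.0065,0,-0.0115],"angular":[0,0,0]},
    {"travel":[0.0075,0,-0.0105],"angular":[0,0,0]},
    {"travel":[0.0085,0,-0.01],"angular":[0,0,0]},
    {"travel":[0.0095,0,-0.009],"angular":[0,0,0]},
  ],
)

```text
time: 9.45
position: [0.553, -0.0044, 0.192]
tool_rot: [2.518, 1.879, 0.001]
ft_force: [0.4, 0.2, -1.8]
grip_width: 0.183
```

Call:
servo_tool(
  series=[
    {"travel":[0.0105,0,-0.008],"angular":[0,0,0]},
    {"travel":[0.011,0,-0.007],"angular":[0,0,0]},
    {"travel":[0.012,0,-0.0055],"angular":[0,0,0]},
    {"travel":[0.0125,0,-0.0045],"angular":[0,0,0]},
    {"travel":[0.0125,0,-0.003],"angular":[0,0,0]},
  ],
)

```text
time: 9.95
position: [0.5697, 0.052, 0.2193]
tool_rot: [-2.518, -1.879, -0.0]
ft_force: [0.9, 0.1, -1.8]
grip_width: 0.183
```

```bash
python3 - <<'E'
from h import *
from bench import ctrl
s=ctrl.get_state()
im=ctrl.get_image('side')[:,:,::-1]
cv2.imwrite('pics/c11.png',cv2.resize(im[100:300,150:350],None,fx=3,fy=3,interpolation=2))
print(s['time'],s['position'],s['ft_force'],s['torque'])
E
```

```text
9.95 [0.56968939 0.05202695 0.21932242] [ 0.90035982  0.13535612 -1.81202084] [-0.15689909  0.04856425 -0.02580569]
```

View pics/c11.png

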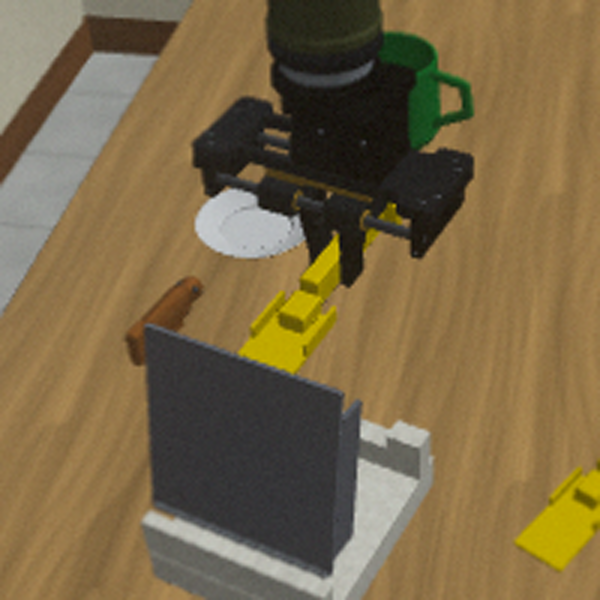

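The cover is nearly upright. Pushing it over.

Call:
servo_tool(
  series=[
    {"travel":[0.013,0,-0.002],"angular":[0,0,0]},
    {"travel":[0.013,0,0],"angular":[0,0,0]},
    {"travel":[0.013,0,0],"angular":[0,0,0]},
    {"travel":[0.013,0,0],"angular":[0,0,0]},
    {"travel":[0.012,0,0.003],"angular":[0,0,0]},
  ],
)

```text
time: 10.5
position: [0.5881, 0.1136, 0.2181]
tool_rot: [2.518, 1.879, 0.001]
ft_force: [0.1, -1.2, -1.1]
grip_width: 0.18
```

Call:
servo_tool(
  series=[
    {"travel":[0.01,0,0.003],"angular":[0,0,0]},
    {"travel":[0,0,0],"angular":[0,0,0]},
    {"travel":[0,0,0],"angular":[0,0,0]},
  ],
)

```text
time: 10.8
position: [0.5903, 0.1215, 0.2147]
tool_rot: [2.518, 1.878, -0.002]
ft_force: [-0.7, -0.2, -0.6]
grip_width: 0.18
```

```bash
python3 - <<'E'
from h import *
from bench import ctrl
s=ctrl.get_state()
im=ctrl.get_image('side')[:,:,::-1]
cv2.imwrite('pics/c12.png',cv2.resize(im[100:300,150:350],None,fx=3,fy=3,interpolation=2))
print(s['time'],s['position'],s['ft_force'],s['torque'])
E
```

```text
10.8 [0.59030652 0.12147761 0.21473043] [-0.73198721 -0.19209134 -0.55965505] [-0.14064617  0.03871438 -0.00691882]
```

View pics/c12.png

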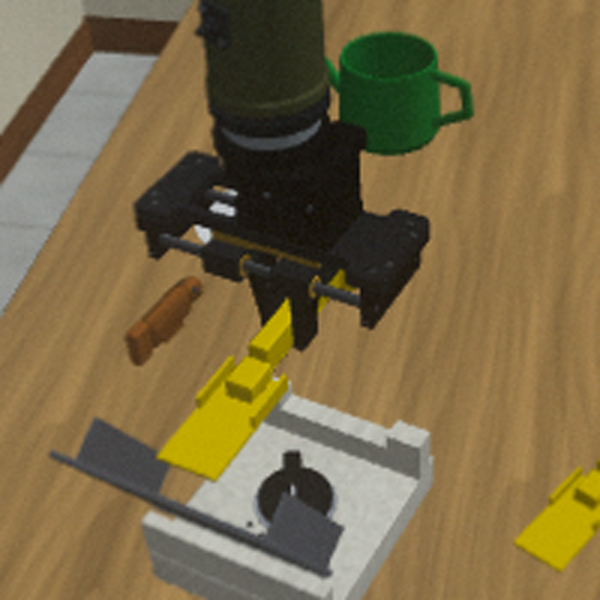

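The cover has fallen open and the dial is exposed. Retreating to lay the shovel down clear of the box.

Call:
servo_tool(
  series=[
    {"travel":[-0.02,0,-0.005],"angular":[0,0,0]},
    {"travel":[-0.04,0,0],"angular":[0,0,0]},
    {"travel":[-0.04,0,0],"angular":[0,0,0]},
    {"travel":[-0.04,0,0],"angular":[0,0,0]},
    {"travel":[-0.04,0,0],"angular":[0,0,0]},
  ],
)

```text
time: 11.35
position: [0.5376, -0.0548, 0.2207]
tool_rot: [-2.52, -1.875, -0.001]
ft_force: [0.9, -0.2, -1.0]
grip_width: 0.178
```

Call:
servo_tool(
  series=[
    {"travel":[-0.04,0,0],"angular":[0,0,0]},
    {"travel":[-0.04,0,0],"angular":[0,0,0]},
    {"travel":[-0.03,0,0.02],"angular":[0,0,0]},
    {"travel":[-0.01,0,0.04],"angular":[0,0,0]},
    {"travel":[0,0,0.04],"angular":[0,0,0]},
  ],
)

```text
time: 11.85
position: [0.5037, -0.1706, 0.1207]
tool_rot: [2.523, 1.869, 0.005]
ft_force: [0.7, 1.5, -1.0]
grip_width: 0.181
```

Call:
servo_tool(
  series=[
    {"travel":[0,0,0.04],"angular":[0,0,0]},
    {"travel":[0,0,0.03],"angular":[0,0,0]},
    {"travel":[0,0,0.015],"angular":[0,0,0]},
    {"travel":[0,0,0],"angular":[0,0,0]},
    {"travel":[0,0,0],"angular":[0,0,0]},
  ],
)

```text
time: 12.35
position: [0.5056, -0.1669, 0.0365]
tool_rot: [2.518, 1.876, 0.002]
ft_force: [-0.1, 0.3, -0.3]
grip_width: 0.18
```

Call:
servo_tool(
  series=[
    {"travel":[0,0,0.01],"angular":[0,0,0]},
    {"travel":[0,0,0.007],"angular":[0,0,0]},
    {"travel":[0,0,0.004],"angular":[0,0,0]},
    {"travel":[0,0,0.001],"angular":[0,0,0]},
    {"travel":[0,0,0],"angular":[0,0,0]},
  ],
)

```text
time: 12.85
position: [0.5051, -0.1655, 0.0145]
tool_rot: [-2.516, -1.878, -0.001]
ft_force: [-5.4, 2.2, 14.3]
grip_width: 0.181
```

Call:
servo_tool(
  series=[
    {"travel":[0,0,-0.001],"angular":[0,0,0]},
    {"travel":[0,0,0],"angular":[0,0,0]},
    {"travel":[0,0,0],"angular":[0,0,0]},
    {"travel":[0,0,0],"angular":[0,0,0]},
    {"travel":[0,0,0],"angular":[0,0,0]},
  ],
  claw=0.06,
)

```text
time: 13.35
position: [0.5049, -0.1658, 0.0139]
tool_rot: [-2.518, -1.878, 0.0]
ft_force: [-0.7, -0.4, 0.3]
grip_width: 0.548
```

Call:
servo_tool(
  series=[
    {"travel":[0,0,-0.02],"angular":[0,0,0]},
    {"travel":[0,0,-0.04],"angular":[0,0,0]},
    {"travel":[0,0,-0.045],"angular":[0,0,0]},
    {"travel":[0,0,-0.045],"angular":[0,0,0]},
    {"travel":[0,0,-0.03],"angular":[0,0,0]},
  ],
)

```text
time: 13.85
position: [0.5058, -0.1665, 0.1971]
tool_rot: [2.517, 1.876, 0.004]
ft_force: [0.6, 0.2, -0.2]
grip_width: 0.692
```

```bash
python3 - <<'E'
from h import *
from bench import ctrl
s=ctrl.get_state()
im=ctrl.get_image('side')[:,:,::-1]
cv2.imwrite('pics/s13.png',im)
cv2.imwrite('pics/c13.png',cv2.resize(im[200:330,170:330],None,fx=5,fy=5,interpolation=2)[:600])
t=ctrl.get_image('top')[:,:,::-1];cv2.imwrite('pics/t13.png',t)
cv2.imwrite('pics/c14.png',cv2.resize(t[140:240,130:260],None,fx=6,fy=6,interpolation=2))
print(s['time'],s['position'],s['ft_force'],s['torque'],s['grip_width'])
th=-.289;print(plan(s,(.5935,.1363,.18),th+.55-np.pi/2*0+0),s['joint_positions'])
E
```

```text
13.85 [ 0.50577761 -0.16647553  0.19712528] [ 0.56058308  0.15176722 -0.2000588 ] [-0.09049178  0.02411174 -0.0110466 ] 0.692405279667047
(array([ 0.31520001, -0.002442  ,  0.01745017]), array([ 0.0024699 , -0.00264607,  1.02022336])) [-0.56834281  0.10981159  0.90057974  1.82194808 -0.09189852  1.24926796
  0.06855479]
```

View pics/s13.png

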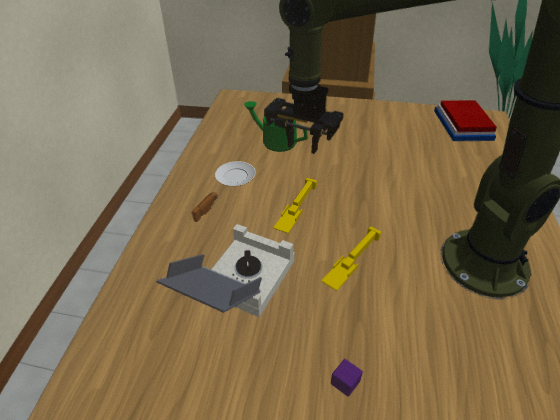

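View pics/c13.png

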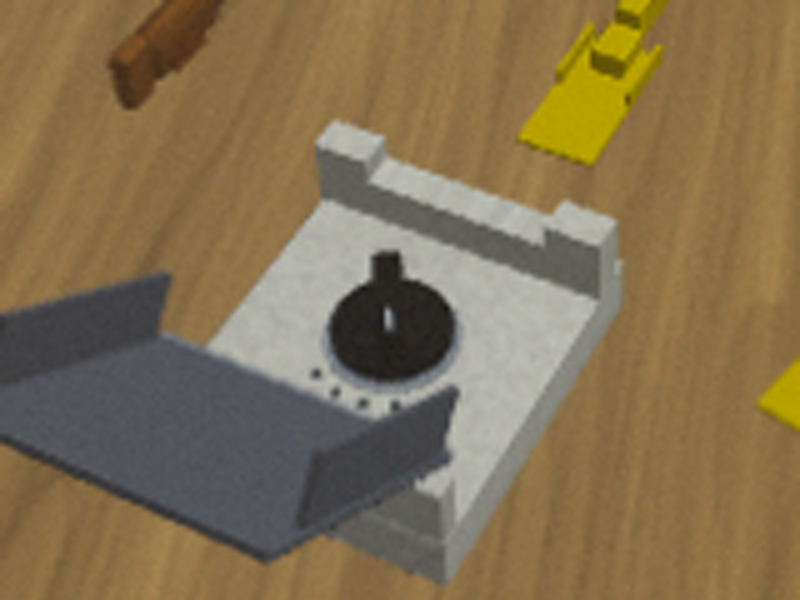

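View pics/c14.png

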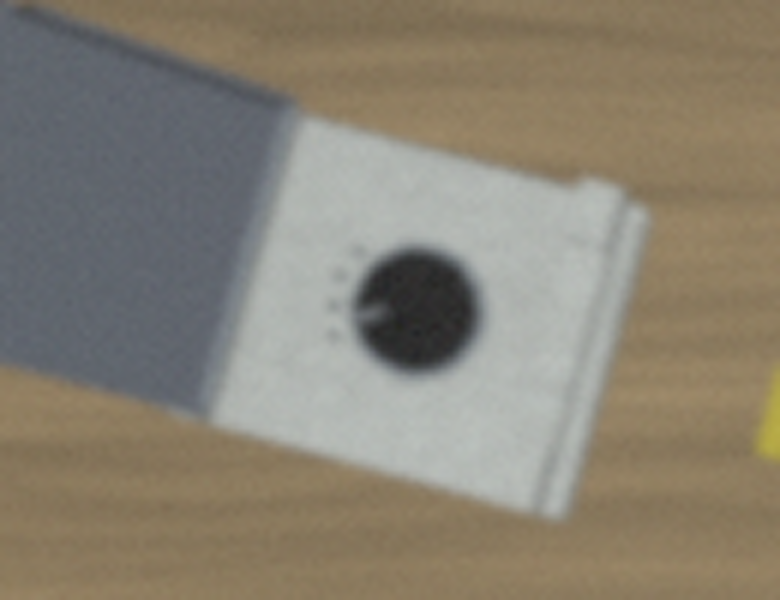

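The cover rests open, the shovel lies flat clear of the box, and the bystanders look unmoved. The dial is at crop (418,310), which is about (199.3,191.3) in the full picture, with its pointer to the left. Measuring its centre.

```bash
python3 - <<'E'
from h import *
from bench import ctrl
ct=ctrl.calibration('top');cs=ctrl.calibration('side');s=ctrl.get_state()
for n,c,f,roi in(('top',ct,'t13',(170,215,180,220)),('side',cs,'s13',(245,285,228,268))):
    g=cv2.cvtColor(cv2.imread(f'pics/{f}.png'),cv2.COLOR_BGR2HSV)[:,:,2]
    m=np.zeros_like(g);a,b,d,e=roi;m[a:b,d:e]=(g[a:b,d:e]<70)*255
    k=max(cv2.findContours(m,0,2)[0],key=cv2.contourArea);print(n,cv2.boundingRect(k),cv2.fitEllipse(k))
    x,y,w,h=cv2.boundingRect(k)
    if n=='top':p=cv2.fitEllipse(k)[0]; print(plane(c,[p],.05))
    else:
        # disc bottom part only: left/right extremes and bottom
        p=(x+(w-1)/2, y+h-1-(w*.5)*.72); print(p,plane(c,[p],.045))
print(plan(s,(.5935,.1363,.16),np.pi/2-.289+.55))
E
```

```text
top (190, 183, 19, 18) ((199.17909240722656, 191.34645080566406), (16.95821189880371, 17.445531845092773), 6.662180423736572)
[[0.59359792 0.13556818 0.05      ]]
side (236, 251, 25, 25) ((247.92608642578125, 265.0438232421875), (22.6320858001709, 23.35831642150879), 35.834781646728516)
(248.0, 266.0) [[0.59224057 0.14214728 0.045     ]]
(array([ 0.314875  , -0.00450793,  0.03932488]), array([ 8.72312008e-03, -2.86091640e-04, -5.50033387e-01]))
```

Call:
servo_tool(
  series=[
    {"travel":[0.025,0,0],"angular":[0,0,0]},
    {"travel":[0.045,-0.001,0],"angular":[0,0,0]},
    {"travel":[0.045,-0.001,0],"angular":[0,0,0]},
    {"travel":[0.045,-0.001,0],"angular":[0,0,0]},
    {"travel":[0.045,-0.001,0],"angular":[0,0,0]},
  ],
)

```text
time: 14.45
position: [0.5592, 0.0335, 0.193]
tool_rot: [-2.518, -1.878, 0.001]
ft_force: [1.7, -1.4, 0.2]
grip_width: 0.69
```

Call:
servo_tool(
  series=[
    {"travel":[0.045,0,0],"angular":[0,0,0]},
    {"travel":[0.04,0,0.009],"angular":[0,0,0]},
    {"travel":[0.025,0,0.01],"angular":[0,0,-0.1]},
    {"travel":[0,0,0.01],"angular":[0,0,-0.14]},
    {"travel":[0,0,0.01],"angular":[0,0,-0.14]},
  ],
)

```text
time: 14.95
position: [0.5902, 0.1385, 0.1528]
tool_rot: [-2.108, -2.328, 0.004]
ft_force: [0.3, -1.0, -0.8]
grip_width: 0.692
```

Call:
servo_tool(
  series=[
    {"travel":[0,0,0],"angular":[0,0,-0.12]},
    {"travel":[0,0,0],"angular":[0,0,-0.05]},
    {"travel":[0,0,0],"angular":[0,0,0]},
    {"travel":[0,0,0],"angular":[0,0,0]},
  ],
)

```text
time: 15.35
position: [0.5905, 0.137, 0.1542]
tool_rot: [-1.915, -2.49, 0.002]
ft_force: [-0.7, -0.6, 0.6]
grip_width: 0.69
```

```bash
python3 - <<'E'
from h import *
from bench import ctrl
s=ctrl.get_state();c=ctrl.calibration('wrist')
im=ctrl.get_image('wrist')[:,:,::-1].copy();
th=-.289;b=np.pi/2+th+.55;u=np.array([np.cos(b),np.sin(b),0]);o=np.array((.5935,.136,.069))
p=proj(c,[o,o+.026*u,o-.026*u])
print(p)
for q in p: cv2.circle(im,tuple(int(v) for v in q),3,(0,0,255),1)
cv2.imwrite('pics/w14.png',im)
print(s['time'],s['position'],s['joint_positions'],s['grip_width'],plan(s,(.5935,.136,.06),b))
E
```

```text
[[273.46201129 219.86365971]
 [273.49939185 182.96041433]
 [273.42756831 254.70751596]]
15.35 [0.59048242 0.13702187 0.15420622] [-0.77073147  0.31183152  0.60196548  1.68528195 -0.18703462  1.20383161
  0.13587285] 0.6904173926047962 (array([-0.0017542 ,  0.00277373,  0.09420292]), array([-1.26706219e-03,  8.08194729e-05, -1.51927486e-03]))
```

View pics/w14.png

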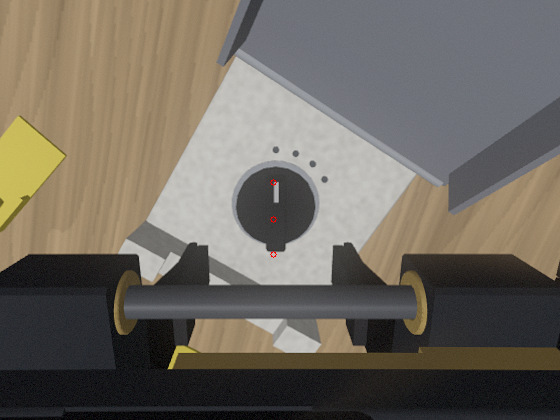

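The wrist view shows the bar end to end from (276,180) to (275,250), within 3 px of the prediction, so about 1.5 mm more along tool y. Descending.

Call:
servo_tool(
  series=[
    {"travel":[0,0.004,0.015],"angular":[0,0,0]},
    {"travel":[0,0,0.025],"angular":[0,0,0]},
    {"travel":[0,0,0.025],"angular":[0,0,0]},
    {"travel":[0,0,0.018],"angular":[0,0,0]},
    {"travel":[0,0,0.006],"angular":[0,0,0]},
  ],
)

```text
time: 15.9
position: [0.5929, 0.1379, 0.0627]
tool_rot: [-1.913, -2.489, 0.006]
ft_force: [-0.5, -0.2, -0.6]
grip_width: 0.689
```

Call:
servo_tool(
  series=[
    {"travel":[0,0,0.002],"angular":[0,0,0]},
    {"travel":[0,0,0],"angular":[0,0,0]},
    {"travel":[0,0,0],"angular":[0,0,0]},
  ],
)

```text
time: 16.2
position: [0.5956, 0.1384, 0.0651]
tool_rot: [1.913, 2.491, 0.003]
ft_force: [-0.5, 0.1, 0.7]
grip_width: 0.692
```

```bash
python3 - <<'E'
from h import *
from bench import ctrl
s=ctrl.get_state()
im=ctrl.get_image('side')[:,:,::-1]
cv2.imwrite('pics/c15.png',cv2.resize(im[180:330,150:330],None,fx=4,fy=4,interpolation=2))
print(s['time'],s['position'],s['ft_force'],s['joint_positions'])
E
```

```text
16.2 [0.5956115  0.13842237 0.06507219] [-0.47673008  0.06340449  0.69280386] [-0.73760144  0.4150022   0.5720699   1.75534244 -0.25560275  1.04397607
  0.18594623]
```

View pics/c15.png

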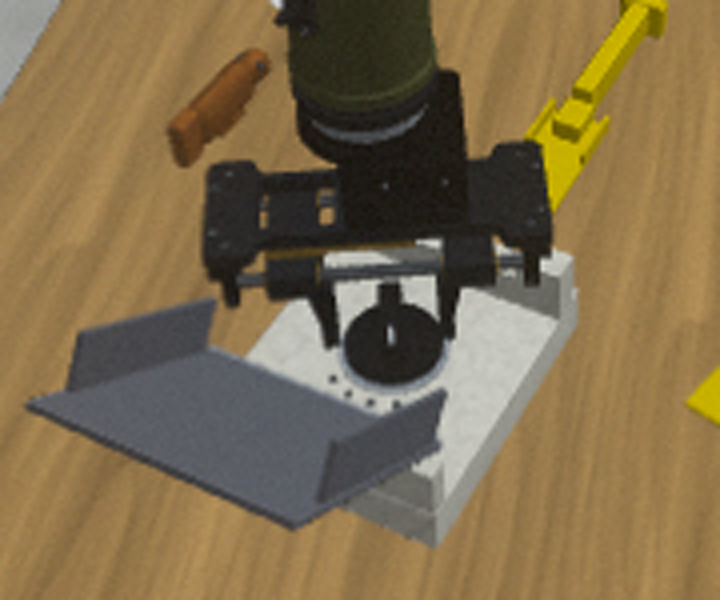

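Fingers straddle the bar. Lowering 4 mm more and gripping.

Call:
servo_tool(
  series=[
    {"travel":[0,-0.001,0.004],"angular":[0,0,0]},
    {"travel":[0,0,0],"angular":[0,0,0]},
    {"travel":[0,0,0],"angular":[0,0,0]},
    {"travel":[0,0,0],"angular":[0,0,0]},
    {"travel":[0,0,0],"angular":[0,0,0]},
  ],
  claw=0,
  squeeze=50,
)

```text
time: 16.75
position: [0.5938, 0.138, 0.0601]
tool_rot: [1.913, 2.492, 0.0]
ft_force: [-0.3, 0.4, 0.2]
grip_width: 0.321
```

Call:
servo_tool(
  series=[
    {"travel":[0,0,0],"angular":[0,0,0]},
    {"travel":[0,0,0],"angular":[0,0,0]},
    {"travel":[0,0,0],"angular":[0,0,0]},
    {"travel":[0,0,0],"angular":[0,0,0]},
    {"travel":[0,0,0],"angular":[0,0,0]},
  ],
)

```text
time: 17.25
position: [0.5942, 0.1381, 0.0602]
tool_rot: [1.913, 2.491, 0.001]
ft_force: [2.8, 0.1, -1.6]
grip_width: 0.155
```

The bar is gripped, with the opening at 13.5 mm. Turning clockwise.

Call:
servo_tool(
  series=[
    {"travel":[0,0,0],"angular":[0,0,0.08]},
    {"travel":[0,0,0],"angular":[0,0,0.08]},
    {"travel":[0,0,0],"angular":[0,0,0.08]},
    {"travel":[0,0,0],"angular":[0,0,0.08]},
    {"travel":[0,0,0],"angular":[0,0,0.08]},
  ],
)

```text
time: 17.75
position: [0.5944, 0.1381, 0.0602]
tool_rot: [2.373, 2.058, 0.002]
ft_force: [1.9, -0.1, -2.1]
grip_width: 0.158
```

```bash
python3 - <<'E'
from h import *
from bench import ctrl
s=ctrl.get_state();X=R.from_rotvec(s['tool_rot']).as_matrix()[:,0]
print(s['time'],s['position'],s['ft_force'],s['torque'],s['grip_width'],'dial', np.pi/2-.289+.55-np.arctan2(X[1],X[0]))
E
```

```text
17.75 [0.59435944 0.13811075 0.06017719] [ 1.85088477 -0.06163294 -2.10498561] [-0.00314578 -0.48307681  0.10269752] 0.1578585113040324 dial 0.4028887816312503
```

Call:
servo_tool(
  series=[
    {"travel":[0,0,0],"angular":[0,0,0.08]},
    {"travel":[0,0,0],"angular":[0,0,0.08]},
    {"travel":[0,0,0],"angular":[0,0,0.08]},
    {"travel":[0,0,0],"angular":[0,0,0.08]},
    {"travel":[0,0,0],"angular":[0,0,0.08]},
  ],
)

```text
time: 18.25
position: [0.5945, 0.138, 0.0602]
tool_rot: [2.734, 1.546, 0.002]
ft_force: [4.0, -0.2, -2.3]
grip_width: 0.154
```

Call:
servo_tool(
  series=[
    {"travel":[0,0,0],"angular":[0,0,0.08]},
    {"travel":[0,0,0],"angular":[0,0,0.08]},
    {"travel":[0,0,0],"angular":[0,0,0.08]},
    {"travel":[0,0,0],"angular":[0,0,0.08]},
    {"travel":[0,0,0],"angular":[0,0,0.01]},
  ],
)

```text
time: 18.75
position: [0.5946, 0.138, 0.0602]
tool_rot: [2.949, 1.079, 0.003]
ft_force: [3.8, -0.2, -2.1]
grip_width: 0.16
```

Call:
servo_tool(
  series=[
    {"travel":[0,0,0],"angular":[0,0,0]},
    {"travel":[0,0,0],"angular":[0,0,0]},
    {"travel":[0,0,0],"angular":[0,0,0]},
  ],
)

```text
time: 19.05
position: [0.5946, 0.1379, 0.0602]
tool_rot: [2.949, 1.081, 0.003]
ft_force: [5.7, -0.4, -3.6]
grip_width: 0.153
```

```bash
python3 - <<'E'
from h import *
from bench import ctrl
s=ctrl.get_state();X=R.from_rotvec(s['tool_rot']).as_matrix()[:,0];c=ctrl.calibration('wrist')
print(s['time'],s['position'],s['ft_force'],s['torque'],s['grip_width'],'dial', np.pi/2-.289+.55-np.arctan2(X[1],X[0]),s['joint_positions'])
im=ctrl.get_image('side')[:,:,::-1];cv2.imwrite('pics/s16.png',im)
cv2.imwrite('pics/c16.png',cv2.resize(im[180:330,150:330],None,fx=4,fy=4,interpolation=2))
cv2.imwrite('pics/w16.png',ctrl.get_image('wrist')[:,:,::-1])
cv2.imwrite('pics/t16.png',ctrl.get_image('top')[:,:,::-1])
E
```

```text
19.05 [0.59460261 0.13793162 0.06021032] [ 5.71585525 -0.40619308 -3.60710411] [-0.10350956 -1.06444836  0.12943862] 0.15329012679639906 dial 1.1288690259925143 [-0.90738414  0.47738974  0.79657596  1.767188   -0.38605209  1.05865995
 -0.84193673]
```

View pics/c16.png

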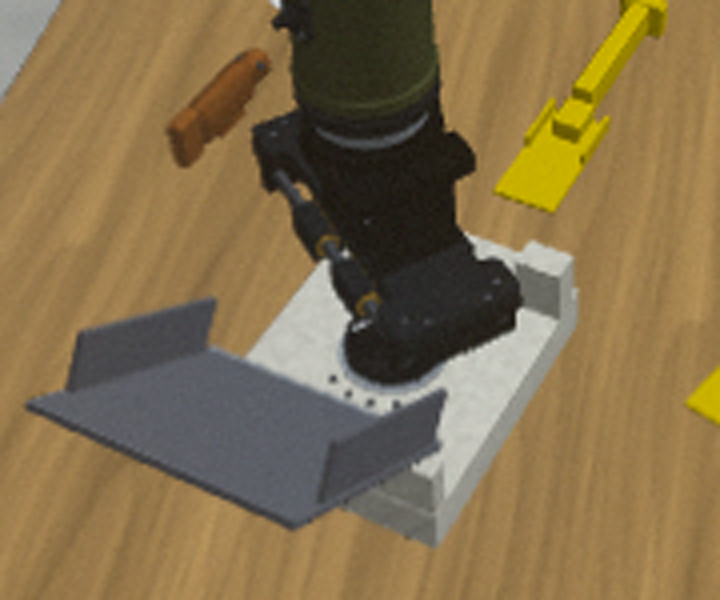

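View pics/w16.png

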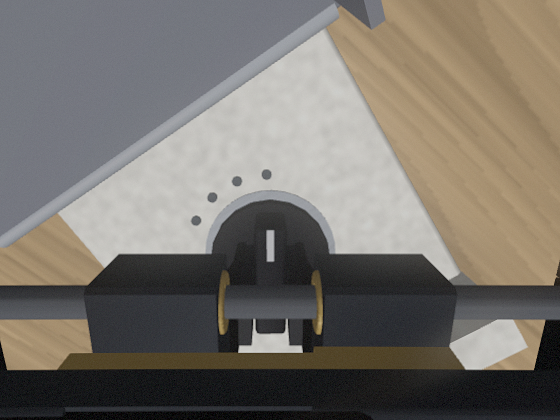

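View pics/s16.png

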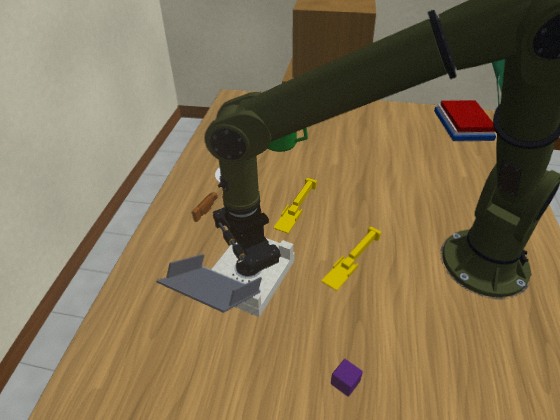

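```bash
python3 - <<'E'
from h import *
from bench import ctrl
c=ctrl.calibration('wrist')
D=plane(c,[(196,220.5),(212,197.5),(237,181),(266.5,174)],.035)[:,:2]
p=plane(c,[(270,232),(270,261)],.069)[:,:2]
o=np.array((.5942,.1375))
print('dots',np.arctan2(*(D-o).T[::-1]),np.linalg.norm(D-o,axis=1))
v=p[0]-p[1];print('pointer',np.arctan2(v[1],v[0]),p)
# edge of plate on hinge side
E=plane(c,[(326,22),(458,275)],.035)[:,:2];print('plate edge heading',np.arctan2(*(E[0]-E[1])[::-1]))
t0=cv2.imread('pics/t13.png');t1=cv2.imread('pics/t16.png');
a=cv2.imread('pics/side0.png');b=cv2.imread('pics/s16.png')
for n,(y0,y1,x0,x1) in {'block':(355,400,325,370),'fish':(190,222,188,220)}.items(): print(n,cv2.absdiff(a,b)[y0:y1,x0:x1].mean())
a=cv2.imread('pics/top0.png')
for n,(y0,y1,x0,x1) in {'saucer':(120,170,302,352),'can':(122,215,378,434),'fish':(120,142,250,294)}.items(): print(n,cv2.absdiff(a,t0)[y0:y1,x0:x1].mean())
s=ctrl.get_state();print(s['time'],s['torque'],s['ft_force'])
E
```

```text
dots [1.83341386 1.48005889 1.11709549 0.75946172] [0.04285258 0.04277721 0.04260773 0.04261514]
pointer 0.7028223590984038 [[0.61235086 0.15382676]
 [0.60223959 0.14526126]]
plate edge heading 1.2554368431111524
block 14.112427983539094
fish 15.3896484375
saucer 9.216266666666666
can 6.146057347670251
fish 6.700413223140496
19.2 [-0.03391614 -1.04439895  0.06271634] [ 5.51156286 -0.15611947 -4.20203351]
```

The pointer stands 1.13 rad from the rest dot, past the third at 1.07 and short of the stop at 1.2. The block and fish difference values need a check against the noise level.

```bash
python3 - <<'E'
import cv2,numpy as np
a=cv2.imread('pics/side0.png');b=cv2.imread('pics/s16.png')
print('bench noise',cv2.absdiff(a,b)[300:340,360:420].mean())
def cen(im,lo,hi,r):
    h=cv2.cvtColor(im,cv2.COLOR_BGR2HSV);m=np.zeros(h.shape[:2],np.uint8);y0,y1,x0,x1=r
    m[y0:y1,x0:x1]=cv2.inRange(h,lo,hi)[y0:y1,x0:x1];M=cv2.moments(m,True);return M['m10']/M['m00'],M['m01']/M['m00'],M['m00']
for im in(a,b): print('block',cen(im,(125,80,20),(160,255,255),(350,400,320,375)),'fish',cen(im,(3,140,30),(13,255,150),(185,225,185,225)))
t=cv2.imread('pics/top0.png');u=cv2.imread('pics/t16.png');w=cv2.imread('pics/t13.png')
for im in(t,w,u): print('block',cen(im,(125,80,20),(160,255,255),(262,300,100,140)),'can',cen(im,(55,100,20),(85,255,255),(115,220,375,440)),'saucer',cen(im,(90,0,150),(130,60,255),(118,175,300,355)))
E
```

```text
bench noise 16.85375
block (346.0560224089636, 376.8487394957983, 714.0) fish (205.1304347826087, 206.02898550724638, 69.0)
block (346.07262569832403, 376.8435754189944, 716.0) fish (204.48979591836735, 206.6530612244898, 49.0)
block (119.81294964028777, 279.9496402877698, 278.0) can (407.0724279835391, 170.62962962962962, 1215.0) saucer (325.4616063548102, 143.3000882612533, 1133.0)
block (119.81720430107526, 280.0179211469534, 279.0) can (406.5854632587859, 170.97683706070288, 1252.0) saucer (326.45, 144.72936507936507, 1260.0)
block (114.86363636363636, 279.0, 110.0) can (407.0514522821577, 170.67883817427386, 1205.0) saucer (326.6708760852407, 144.77190213101815, 1267.0)
```

```bash
python3 -c "
from bench import ctrl
print(ctrl.close_job(), ctrl.get_state()['time'])"
```

```text
the job is handed in; nothing more can be done
the job is handed in; nothing more can be done
```

The job is handed in at about 19.2 s, with the gripper still holding the dial at its third click. I took the right-hand shovel, slid its blade into the slot and lifted the cover over until it fell open and stayed open. Then I laid the shovel flat, with its tip about 75–80 mm from the box, and turned the dial clockwise.

**Dial:** the last wrist picture puts the pointer 1.13 rad from the rest dot. That is past the third dot (about 1.07–1.08) and short of the stop at 1.2. The tool's own turn also gave 1.13. The wrist force was about 7 N while holding. The highest I read was about 15 N, as the shovel touched the bench.

**Cover and shovel:** the last side picture shows the cover still resting open and the shovel flat on the bench.

**Bystanders:**
- **Block and fish:** they did not measurably move; the block's position matches within 0.1 px and the fish's within 1 px.
- **Watering can:** it agrees within 0.5 px.
- **Saucer:** its colour mask grew and its centre shifted 1–1.5 px (about 3–4 mm) between the first and later top pictures. I put this down to lighting, since nothing came near it, but did not check it further.
- **Raw picture differences:** they were no more than bench noise.

**Dial centre:** the two camera views disagreed by about 6 mm. I used the top-view value, and the wrist view then agreed with it within about 2 mm.

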